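Free the bottle nest of a capping machine for a change of bottle size

TASK

The capping machine on the bench is to be set up for another bottle size: throw the clamp lever with the red knob over into the notch with the green mark, so that the clamp lets go of the blue bottle nest. The nest fits tightly in its slot, so do not drag it straight out: take hold of its blue body and rock it side to side along the slot, first one end up and then the other, several times over, easing it up until its tongue is out of the slot. Finish while still holding it, still and level, just clear above its slot (tongue about 1 cm above the plate), and leave the lever in the green notch and everything else on the bench where it is.

Things in the scene. Friction and masses are not known exactly. Their poses are not given: they have to be found in the camera images.
- machine: Capping machine, fixed: white bed 280 (x) by 600 (y) by 36 mm high, aluminium shuttle plate at its loading end; column and capping head, 0.55 m high, 310 mm away at -y. Origin on the bench straight under the middle of the nest's slot; x away from the operator, y along the slot from the head to the lever's end, z up.
- seat (a point): Middle of the slot's mouth on top of the shuttle plate, 60 mm above the bench; axes as the machine's. Slot 27 (x) by 94 (y) by 24 mm deep. Pads in its walls, two of them sprung, 36 mm either side of the middle, grip the tongue: a straight pull takes 30 to 50 N; rocking frees one end at a time with 10 to 25 N at the grip. 2 mm of play at each end.
- nest: Loose bottle nest, 0.3 kg. Origin: middle of the flange's underside, at the seat point when down; y along the slot. Below: tongue 24 (x) by 90 (y) by 20 mm deep. Above: flange 48 (x) by 104 (y) by 10 mm on the plate, then the blue body 44 mm square, 10 to 80 mm above the origin, with a 35 mm pocket 50 mm deep in its top. Grip the body's outer faces 50 to 60 mm above the origin.
- nest_end (a point): The +y end of the nest's flange, on its underside, 52 mm from the nest's origin. The nest rocks about its x axis, tipping over one end of the flange and then over the other. It can tip about 0.1 rad when fully down; 0.06 to 0.08 rad each way, rising some 3 mm with each half-swing, walks it out. The tongue is out once the nest has risen 20 mm.
- clamp_lever (a joint): Lever angle about its upright pivot, rad, -0.06 to 1.16. 0: red-marked notch, its toe lies over the flange's +y end and holds the nest down. 1.0: green-marked notch, toe clear of the nest. It grows clockwise seen from above: the knob moves to the machine's +y. A spring ball resists in between (about 4 N at the knob) and draws it into the nearer notch, where it stays.
- lever_knob (a point): Middle of the lever's red upright knob, a cylinder 24 mm across and 40 mm tall, 45 mm above the shuttle plate (105 mm above the bench); it spans 83 to 123 mm above the bench and runs on a circle of 100 mm radius about lever_pivot.
- lever_pivot (a point): The lever's pivot axis, on the shuttle plate's top face, 82 mm from the slot's middle towards the machine's +y. Its hub is 32 mm across and stands up to 39 mm above the plate.
- green_notch (a point): Where the middle of the red knob is when the lever sits in the green-marked notch. The green mark itself lies on the steel quadrant 21 mm farther out from the pivot, 41 mm lower; the red mark is at the other notch.
- spare_nest: Spare nest with a white body 54 mm square, total height 72 mm, standing on the bench; origin at its underside. Leave it.
- amber_a: Amber bottle with white cap and blue label, 46 mm across, 98 mm tall, origin at its underside. Leave it.
- amber_b: Another amber bottle like it. Leave it.
- lilac: White bottle with lilac cap, 50 mm across, 105 mm tall, origin at its underside. Leave it.
- cap_tray: Grey tray of caps, 100 by 140 by 40 mm, origin at its underside. Leave it.
- driver: Screwdriver with yellow handle, lying on the bench. Leave it.
- carton: Cardboard carton 50 by 90 by 60 mm, origin at its underside. Leave it.
Not all that is in view belongs to the job. Leave any orange look-alike of the nest alone.

How it is judged:
On the way, in this order (a step that is already met when the one before it is completed fails the run):
1. the clamp lever is in the green notch while the nest is still down in its slot (value of joint clamp_lever between 0.88 and 1.1 rad and z of nest in the frame of seat below 0.004 m), for 0.2 s.
2. the nest is rocked with its +y end up (at least 0.035 rad), its tongue still in the slot (angle between nest's own y axis and vertical below 1.5358 rad and z of nest in the frame of seat below 0.018 m).
3. then rocked with its -y end up (at least 0.035 rad), its tongue still in the slot (angle between nest's own y axis and vertical above 1.6058 rad and z of nest in the frame of seat below 0.018 m).
At the end, for the whole second after the job is handed in: Lever in the green notch (0.88 to 1.1 rad); nest held still by the fingers, touching nothing of the machine, its origin 21.5 to 48 mm above the seat point, within 25 mm sideways of it, level within 0.12 rad and turned at most 0.2 rad from the slot (value of joint clamp_lever between 0.88 and 1.1 rad and z of nest in the frame of seat between 0.0215 and 0.048 m and horizontal distance between nest and seat below 0.025 m and angle between nest's own z axis and vertical below 0.12 rad and angle between the y axis of nest and the y axis of machine, either way round below 0.2 rad and contact force between the fingers and nest above 1 N and contact force between nest and machine below 0.3 N and linear speed of nest below 0.02 m/s); the arm keeps its last pose, push and grip.
It fails at once if a bottle, the spare nest, the cap tray, the screwdriver or the carton is moved by more than 25 mm (distance of any of spare_nest, amber_a, amber_b, lilac, cap_tray, driver, carton from where it was at the start of the episode above 0.025 m).
It also fails if it takes over 54 s, if anything falls off the work surface, if the arm or the gripper's body presses on something with over 40 N, if the wrist force passes 120 N, or if a joint passes its speed limit or range.

ROBOT

A 6-joint arm with a two-finger parallel gripper is mounted at the origin on the work surface. World frame = base frame: x ahead of the robot, y to its left, z up, the work surface at z = 0. Lengths are in m, angles in rad, forces in N, time in s.
With the tool pointing down it reaches from about 0.25 to 0.85 m from the base axis. Payload 12.5 kg.
Tool frame: the origin (TCP) lies on the centre line of the jaws, within the pads' length; the fingertips stand 11 mm ahead of it and the grasp point (between the pads) lies 8 mm behind it; z points along the fingers, y is the line along which they close (so a half turn about z gives the same grasp; the last joint's range is limited). The gripper opens to 93 mm and grips with 3 to 60 N. Pads are 15 mm wide; open, the fingers measure 128 mm over their backs; the gripper's body (75 mm by 188 mm) begins 65 mm behind the grasp point.
Start: joints at [-1.365, 0.351, 1.652, -0, 1.139, -0.085], TCP at [0.158, -0.527, 0.23] pointing down, gripper open.
Joint ranges: [-2.75, 2.75], [-0.79, 2.1], [0.01, 2.65], [-1.57, 4.71], [0.07, 3.14], [-2.87, 2.87]. Speed limits (rad/s): [2.22, 2.22, 2.79, 3.14, 3.14, 3.14].

INTERFACE

Orientations are given as a unit quaternion [x, y, z, w].
In Python, from cell import manip gives the robot as it stands.
- The arm moves only by the tool drive_tool, never from a script. Its argument "motion" is a list of rows, each a list of 5 numbers: the shift along the tool's x, y, z in cm, then the turn about the tool's z in degrees, then the closure, from 0 (fully open) to 1 (shut). In form: [[dx, dy, dz, spin, claw], ...]. A call has 1 to 8 rows; each row shifts and turns the commanded pose from where the row before left it, along the tool's axes as they then stand; what a row does not reach is not made up. A row lasts 1/12 s, in which the tool goes at most 41.7 mm and 7.16 degrees, less where a joint would pass 70% of its speed; a pose out of reach is approached as far as the arm can. A call is refused whole if a number of a shift passes 4.17 or a number of a turn 7.16, either way. A call with a gripper value outside its range is refused whole. The fingers move at their own pace and stop on an object; "force" is the grip in N (left out, the last holds). Time passes only in rows, so rows that do not move let the fingers close. It gives the time, the measured TCP pose, the force, the opening and the grip force at its end, in the units of the state.
- manip.observe(): the state, without advancing time (a new reading comes with each control period).
- manip.grab_frame(name): name is "scene" or "top" or "wrist"; returns a dict with "color" (480x640x3 uint8, blue, green, red), "mtx" (3x3 intrinsics, pixels), "dist" ([k1, k2, p1, p2, k3] as OpenCV has them; the pictures are not rectified), "world_to_cam" (4x4, takes a point from world to camera coordinates); the wrist camera has in their place "tool_from_camera" (4x4, takes a point from camera to tool coordinates, whose origin is the TCP and whose axes are the flange's). Camera axes: x right, y down, z forward; pixel columns grow to the right and rows downward; lengths in m; the calibration is good to about 2 mm. A picture is of the moment at which its call begins: read the wrist's pose just before it. There is no depth.
- manip.hand_in(): hands the job in; it is judged then, once.
The state is a dict: "time": time; "joints": joint angles; "qvel": joint speeds; "joint_efforts": joint torques, N m; "tool_pos": TCP position; "tool_rot": TCP orientation; "contact_force": force on the tool from outside, world axes, zero at the start; "wrist_torque": the same for the moment, N m; "opening": finger opening in m; "grasp_force": force on a finger pad.
Only numpy, scipy, OpenCV 4.12 (cv2) and the standard library are available. Lean on these libraries where they do the work, as an engineer would, in place of code of your own. Each camera call takes 0.05 s, during which the arm holds its last target. There are 200 camera calls.

## Working session

There is one attempt and no reset: what is moved stays moved. The work goes in short steps, Python scripts to look and compute and a tool call to move; the robot and the scene stay as the last step left them, time stands still between calls to the robot, and variables do not carry over. Pictures are saved under pics/ and viewed, at most 10 in all, crops included, and the job is handed in when it is done.

Besides the shell and the picture viewer there is one more tool, called as name(argument=value, ...), one argument or row to a line, values as JSON. drive_tool: Moves the arm, as the interface text tells. Its arguments: {"type":"object","properties":{"motion":{"type":"array","items":{"type":"array","items":{"type":"number"}}},"force":{"type":"number"}},"required":["motion"]}

```bash
mkdir -p pics
python3 - <<'E'
from cell import manip
import cv2,pickle
s=manip.observe();print(s)
d={}
for n in("scene","top"):
    f=manip.grab_frame(n);d[n]=f;cv2.imwrite(f"pics/{n}0.png",f["color"])
    print(n,f["mtx"],f["dist"],f["world_to_cam"])
pickle.dump(d,open("f0.pkl","wb"))
E
```

```text
{'time': 0.0, 'joints': array([-1.36458567e+00,  3.51207454e-01,  1.65240452e+00,  6.44268948e-07,
        1.13912338e+00, -8.46229757e-02]), 'qvel': array([ 0.00019426,  0.00142948,  0.00022796, -0.00227281,  0.001092  ,
       -0.00038522]), 'joint_efforts': array([-6.88657328e-04, -4.97325897e+01, -2.85262567e+01,  6.98739965e-02,
        2.56217056e-02, -8.63178866e-05]), 'tool_pos': array([ 0.15765807, -0.52657641,  0.22912463]), 'tool_rot': array([ 9.89445451e-01,  1.44904703e-01, -3.44211335e-05, -5.70311134e-04]), 'contact_force': array([ 0.58492603, -0.02809309, -0.00994807]), 'wrist_torque': array([-0.02843241,  0.02470656, -0.00026968]), 'grasp_force': 0.0, 'opening': 0.09302157861316439}
scene [[590.0711632    0.         312.31513517]
 [  0.         590.0711632  248.34016258]
 [  0.           0.           1.        ]] [-0.11372673  0.          0.          0.          0.        ] [[ 3.37110673e-01  9.41464741e-01 -7.32112077e-04 -2.86462232e-01]
 [ 5.05039568e-01 -1.81495892e-01 -8.43797533e-01 -1.55617605e-01]
 [-7.94538501e-01  2.84083408e-01 -5.36661148e-01  1.87947581e+00]
 [ 0.00000000e+00  0.00000000e+00  0.00000000e+00  1.00000000e+00]]
top [[588.10320518   0.         314.24138791]
 [  0.         588.10320518 232.85080286]
 [  0.           0.           1.        ]] [0.02595063 0.         0.         0.         0.        ] [[ 1.23239715e-02 -9.99923721e-01  8.20179669e-04  1.04050874e-01]
 [-9.93869872e-01 -1.23394746e-02 -1.09865443e-01  5.58991715e-01]
 [ 1.09867183e-01  5.38826717e-04 -9.93946131e-01  1.59508348e+00]
 [ 0.00000000e+00  0.00000000e+00  0.00000000e+00  1.00000000e+00]]
```

View pics/scene0.png

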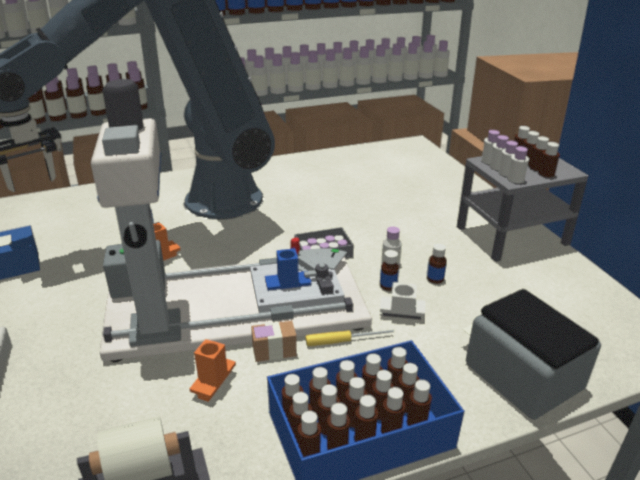

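View pics/top0.png

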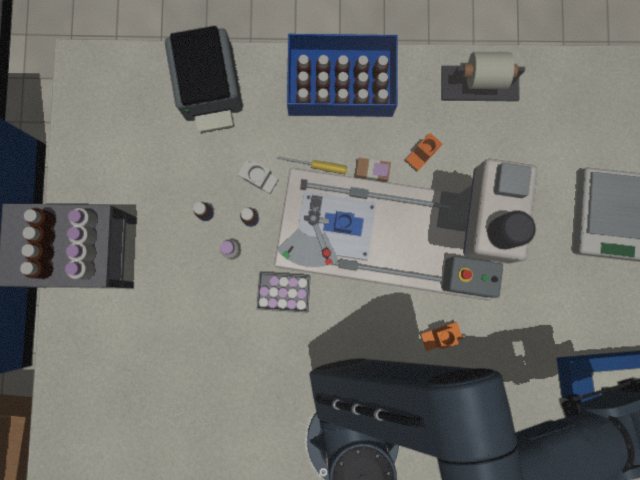

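Top view: the blue nest is at (343,222). The orange look-alikes at (424,152) and (441,335) are not it. The red lever knob is at about (327,255), and the e-stop at (466,275) is not it. The green mark is at about (287,252) and the lever pivot at about (314,217). I'll check this in a close crop.

Run:
```python
import pickle,cv2,numpy as np
d=pickle.load(open("f0.pkl","rb"))
a=cv2.resize(d["top"]["color"][180:290,265:385],None,fx=5,fy=5,interpolation=cv2.INTER_CUBIC)
cv2.imwrite("pics/c1.png",a)
a=cv2.resize(d["scene"]["color"][225:325,235:375],None,fx=5.5,fy=5.5,interpolation=cv2.INTER_CUBIC)
cv2.imwrite("pics/c2.png",a)
```

```text
(no output)
```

View pics/c1.png

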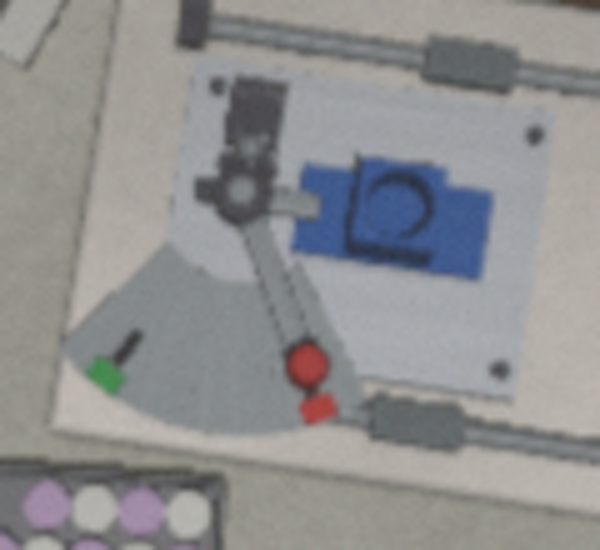

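View pics/c2.png

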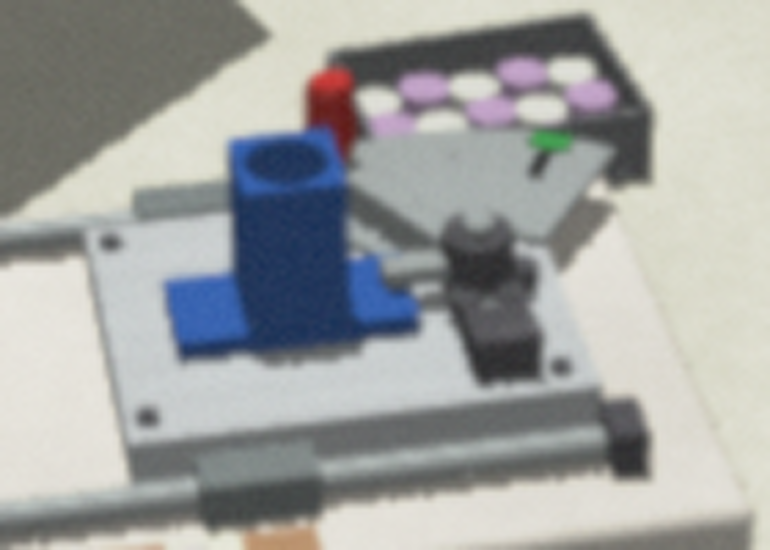

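```bash
cat > h.py <<'E'
import cv2,numpy as np
def ray(f,uv,z):
    p=cv2.undistortPoints(np.float64([[uv]]),f["mtx"],f["dist"])[0,0]
    M=f["world_to_cam"];R=M[:3,:3];t=M[:3,3]
    c=-R.T@t;d=R.T@np.array([p[0],p[1],1]);return c+d*(z-c[2])/d[2]
E
python3 - <<'E'
import pickle,numpy as np
from h import *
np.set_printoptions(precision=4,suppress=True)
d=pickle.load(open("f0.pkl","rb"))
T=lambda u,v,z:ray(d["top"],((u+.5)/5+264.5,(v+.5)/5+179.5),z)
S=lambda u,v,z:ray(d["scene"],((u+.5)/5.5+234.5,(v+.5)/5.5+224.5),z)
P={"knob":T(307,363,.123),"piv":T(242,192,.099),"green":T(105,376,.064),"red":T(319,408,.064),"pocket":T(396,207,.14)}
C=np.array([T(*c,.07) for c in((303,163),(493,190),(483,280),(292,250))])
P["flangec"]=C.mean(0)
for k,v in P.items():print(k,v)
print("scene pocket",S(287,161,.14),"knob",S(331,79,.123),"piv",S(478,226,.099),"green",S(551,141,.064))
print(C)
yv=(C[0]+C[3]-C[1]-C[2])[:2];print("yaw of y",np.degrees(np.arctan2(yv[1],yv[0])),np.linalg.norm(yv)/2)
# bed edges/plate: slot axis from pocket to pivot
v=(P["piv"]-P["pocket"])[:2];print(np.degrees(np.arctan2(v[1],v[0])),np.linalg.norm(v))
for k in("knob","green","red"):
    v=(P[k]-P["piv"])[:2];print(k,np.degrees(np.arctan2(v[1],v[0])),np.linalg.norm(v))
E
```

```text
knob [0.4973 0.0797 0.123 ]
piv [0.5897 0.1147 0.099 ]
green [0.4935 0.1874 0.064 ]
red [0.4777 0.0719 0.064 ]
pocket [0.5773 0.0349 0.14  ]
flangec [0.5791 0.0332 0.07  ]
scene pocket [0.5796 0.0346 0.14  ] knob [0.4973 0.0808 0.123 ] piv [0.5952 0.1141 0.099 ] green [0.4925 0.1889 0.064 ]
[[ 0.6099  0.082   0.07  ]
 [ 0.5965 -0.021   0.07  ]
 [ 0.5474 -0.0157  0.07  ]
 [ 0.5624  0.0874  0.07  ]]
yaw of y 82.12946276475101 0.10401249271071215
81.15639350453442 0.08074103287411491
knob -159.28834348553823 0.0988463814366427
green 142.92961024612597 0.12063299349046101
red -159.08365662524633 0.1200019245449769
```

The crop confirms the choice. The seat is at about (0.5785, 0.0345), with the slot's y axis at a yaw of 82°. The knob is at (0.497, 0.080) and the green mark is about 57.6° clockwise from it. I'll approach at a small radius to stay clear of the column.

drive_tool(
  motion=[
    [0,0,0,-4.1,0],
    [2.9,-2.7,0,0,0],
    [2.9,-2.7,0,0,0],
    [2.9,-2.7,0,0,0],
    [2.9,-2.7,0,0,0],
    [2.9,-2.7,0,0,0],
    [2.9,-2.7,0,0,0],
    [2.9,-2.7,0,0,0],
  ],
)

```text
time: 0.77
tool_pos: [0.2808, -0.2764, 0.2295]
tool_rot: [0.984, 0.18, -0.0, -0.0]
contact_force: [1.0, -0.4, 0.6]
opening: 0.0928
grasp_force: 0.0
```

drive_tool(
  motion=[
    [1.8,-2.8,0,0,0],
    [1.8,-2.8,0,0,0],
    [1.8,-2.8,0,0,0],
    [1.8,-2.8,0,0,0],
    [1.8,-2.8,0,0,0],
    [1.8,-2.8,0,0,0],
    [1.8,-2.8,0,0,0],
    [0,0,0,0,0],
  ],
)

```text
time: 1.43
tool_pos: [0.3291, -0.0461, 0.2296]
tool_rot: [0.983, 0.183, 0.0, -0.0]
contact_force: [0.1, -0.1, -0.6]
opening: 0.0929
grasp_force: 0.0
```

drive_tool(
  motion=[
    [3.35,-1,0,0,0],
    [3.35,-1,0,0,0],
    [3.35,-1,0,0,0],
    [3.35,-1,0,0,0],
    [3.35,-0.9,0,0,0],
    [3.35,-0.9,0,0,0],
    [0,0,0,0,0],
    [0,0,0,0,0],
  ],
)

```text
time: 2.1
tool_pos: [0.4966, 0.0755, 0.2288]
tool_rot: [0.984, 0.181, -0.001, -0.0]
contact_force: [-0.5, 0.4, 0.5]
opening: 0.0931
grasp_force: 0.0
```

Run:
```python
from cell import manip
import cv2,numpy as np
s=manip.observe();f=manip.grab_frame("wrist");print(s["tool_pos"],s["tool_rot"])
print(f["mtx"],f["dist"],f["tool_from_camera"]);cv2.imwrite("pics/w1.png",f["color"])
```

```text
[0.49660506 0.07548582 0.22881036] [ 9.83509495e-01  1.80855059e-01 -7.20102321e-04 -4.53781092e-05]
[[369.92661598   0.         309.64146795]
 [  0.         369.92661598 240.30654389]
 [  0.           0.           1.        ]] [-0.04184903  0.          0.          0.          0.        ] [[ 1.92421391e-03 -9.55737435e-01 -2.94214636e-01  8.14808562e-02]
 [ 9.99998149e-01  1.83546332e-03  5.77773240e-04 -1.23491412e-03]
 [-1.21793414e-05 -2.94215203e-01  9.55739198e-01 -1.53935286e-01]
 [ 0.00000000e+00  0.00000000e+00  0.00000000e+00  1.00000000e+00]]
```

View pics/w1.png

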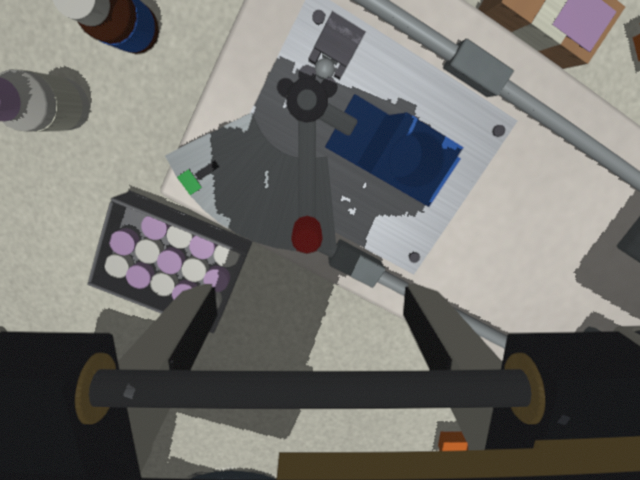

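The wrist view shows the knob top at about (307,239) and the tray is clear of the fingers. I'll make a small correction, then descend and grip lightly.

drive_tool(
  motion=[
    [0.2,-0.4,0,0,0],
    [0,0,3,0,0],
    [0,0,3,0,0],
    [0,0,3,0,0],
    [0,0,2.5,0,0],
    [0,0,1.3,0,0],
    [0,0,0,0,0],
    [0,0,0,0,0],
  ],
)

```text
time: 2.82
tool_pos: [0.4963, 0.0792, 0.102]
tool_rot: [0.984, 0.18, -0.0, -0.0]
contact_force: [-0.0, -0.3, 0.2]
opening: 0.0931
grasp_force: 0.0
```

drive_tool(
  motion=[
    [0,0,0,0,1],
    [0,0,0,0,1],
    [0,0,0,0,1],
    [0,0,0,0,1],
    [0,0,0,0,1],
    [0,0,0,0,1],
    [0,0,0,0,1],
    [0,0,0,0,1],
  ],
  force=10,
)

```text
time: 3.48
tool_pos: [0.4967, 0.0797, 0.1017]
tool_rot: [0.984, 0.18, 0.0, 0.0]
contact_force: [-0.1, -0.4, -0.2]
opening: 0.0444
grasp_force: 0.0
```

drive_tool(
  motion=[
    [0,0,0,0,1],
    [0,0,0,0,1],
    [0,0,0,0,1],
    [0,0,0,0,1],
    [0,0,0,0,1],
    [0,0,0,0,1],
  ],
)

```text
time: 3.98
tool_pos: [0.4967, 0.0796, 0.1016]
tool_rot: [0.984, 0.18, -0.0, 0.0]
contact_force: [-0.3, -0.8, -0.3]
opening: 0.0236
grasp_force: 10.0
```

drive_tool(
  motion=[
    [0.035,-0.84,0,4.8,1],
    [0.035,-0.84,0,4.8,1],
    [0.035,-0.84,0,4.8,1],
    [0.035,-0.84,0,4.8,1],
    [0.035,-0.84,0,4.8,1],
    [0.035,-0.84,0,4.8,1],
  ],
)

```text
time: 4.48
tool_pos: [0.4918, 0.1295, 0.1016]
tool_rot: [0.997, -0.072, 0.001, 0.0]
contact_force: [5.7, -2.7, -4.1]
opening: 0.0237
grasp_force: 10.0
```

drive_tool(
  motion=[
    [0.035,-0.84,0,4.8,1],
    [0.035,-0.84,0,4.8,1],
    [0.035,-0.84,0,4.8,1],
    [0.035,-0.84,0,4.8,1],
    [0.035,-0.84,0,4.8,1],
    [0.035,-0.84,0,4.8,1],
    [0,0,0,0,1],
    [0,0,0,0,1],
  ],
)

```text
time: 5.15
tool_pos: [0.5115, 0.1753, 0.1017]
tool_rot: [0.949, -0.316, 0.001, -0.0]
contact_force: [6.7, -4.8, -3.9]
opening: 0.0236
grasp_force: 10.0
```

drive_tool(
  motion=[
    [0,0,0,0,0.4],
    [0,0,0,0,0.4],
    [0,0,0,0,0.4],
    [0,0,0,0,0.4],
    [0,0,0,0,0.4],
    [0,0,0,0,0.4],
    [0,0,-0.5,0,0.4],
    [0,0,-2,0,0],
  ],
)

```text
time: 5.82
tool_pos: [0.5088, 0.1751, 0.1249]
tool_rot: [0.949, -0.316, -0.002, 0.001]
contact_force: [-0.7, 0.1, -0.3]
opening: 0.0591
grasp_force: 0.0
```

drive_tool(
  motion=[
    [0,0,-3,0,0],
    [0,0,-4,0,0],
    [0,0,-3,0,0],
    [0,0,0,0,0],
    [0,0,0,0,0],
  ],
)

```text
time: 6.23
tool_pos: [0.5108, 0.1756, 0.2284]
tool_rot: [0.949, -0.316, 0.001, -0.001]
contact_force: [0.5, -0.0, -0.6]
opening: 0.0903
grasp_force: 0.0
```

Run:
```python
from cell import manip
import cv2,numpy as np
s=manip.observe();f=manip.grab_frame("wrist");print(s["tool_pos"],s["tool_rot"])
cv2.imwrite("pics/w2.png",f["color"])
```

```text
[0.51077732 0.17561717 0.22838823] [ 9.48772744e-01 -3.15954623e-01  1.44376966e-03 -9.34310428e-04]
```

View pics/w2.png

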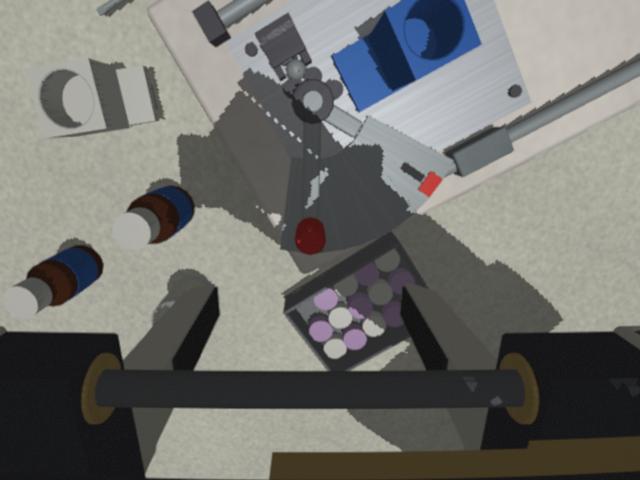

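The knob at (311,238) now covers the green mark, the red mark at (430,183) is bare, and the toe is clear of the flange. Next I'll move over the nest.

drive_tool(
  motion=[
    [2.78,1.45,0,0,0],
    [2.78,1.45,0,0,0],
    [2.78,1.45,0,0,0],
    [2.78,1.45,0,0,0],
    [2.78,1.45,0,0,0],
    [0,0,0,-7,0],
    [0,0,0,-7,0],
    [0,0,0,-7,0],
  ],
)

```text
time: 6.95
tool_pos: [0.5774, 0.0334, 0.2246]
tool_rot: [0.991, -0.135, -0.002, 0.0]
contact_force: [0.7, -0.1, -0.0]
opening: 0.0931
grasp_force: 0.0
```

drive_tool(
  motion=[
    [0,0,0,-7,0],
    [0,0,0,-7,0],
    [0,0,0,-7,0],
    [0,0,0,-7,0],
    [0,0,0,-7,0],
    [0,0,0,-7,0],
    [0,0,0,-7,0],
    [0,0,0,-7,0],
  ],
)

```text
time: 7.62
tool_pos: [0.5773, 0.0341, 0.2248]
tool_rot: [0.938, 0.346, -0.001, -0.001]
contact_force: [0.3, -0.5, 0.4]
opening: 0.0927
grasp_force: 0.0
```

drive_tool(
  motion=[
    [0,0,0,-7,0],
    [0,0,0,-7,0],
    [0,0,0,-7,0],
    [0,0,0,-7,0],
    [0,0,0,-7,0],
    [0,0,0,-7,0],
    [0,0,0,0,0],
    [0,0,0,0,0],
  ],
)

```text
time: 8.28
tool_pos: [0.5775, 0.0341, 0.2254]
tool_rot: [0.755, 0.656, -0.001, -0.001]
contact_force: [0.3, 0.0, 0.3]
opening: 0.0926
grasp_force: 0.0
```

Run:
```python
from cell import manip
import cv2,numpy as np
s=manip.observe();f=manip.grab_frame("wrist");print(s["tool_pos"],s["tool_rot"])
cv2.imwrite("pics/w3.png",f["color"])
```

```text
[0.5774928  0.03407492 0.22537219] [ 7.55062872e-01  6.55651480e-01 -8.08737545e-04 -7.35703057e-04]
```

View pics/w3.png

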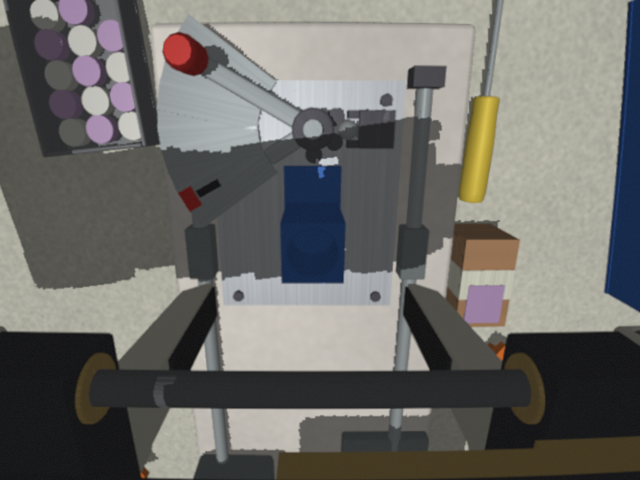

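The nest is centred at about (313,252), within 1–2 mm of the jaw centre and aligned. I'll descend and grip.

drive_tool(
  motion=[
    [0,0.1,3,0,0],
    [0,0,3,0,0],
    [0,0,3,0,0],
    [0,0,2,0,0],
    [0,0,0.8,0,0],
    [0,0,0,0,0],
    [0,0,0,0,0],
  ],
)

```text
time: 8.92
tool_pos: [0.5793, 0.0339, 0.1092]
tool_rot: [0.754, 0.657, 0.0, 0.0]
contact_force: [-0.2, 0.2, 0.7]
opening: 0.0928
grasp_force: 0.0
```

drive_tool(
  motion=[
    [0,0,0,0,1],
    [0,0,0,0,1],
    [0,0,0,0,1],
    [0,0,0,0,1],
    [0,0,0,0,1],
    [0,0,0,0,1],
    [0,0,0,0,1],
    [0,0,0,0,1],
  ],
  force=40,
)

```text
time: 9.58
tool_pos: [0.579, 0.0339, 0.1087]
tool_rot: [0.754, 0.657, 0.0, 0.0]
contact_force: [3.1, -0.2, 1.6]
opening: 0.0443
grasp_force: 2.6
```

drive_tool(
  motion=[
    [0,0,0,0,1],
    [0,0,0,0,1],
    [0,0,0,0,1],
  ],
)

```text
time: 9.83
tool_pos: [0.5792, 0.0339, 0.1087]
tool_rot: [0.754, 0.657, 0.0, 0.0]
contact_force: [1.9, 0.3, -0.4]
opening: 0.044
grasp_force: 40.0
```

drive_tool(
  motion=[
    [-0.13,0,-0.12,0,1],
    [-0.13,0,-0.12,0,1],
    [-0.14,0,-0.13,0,1],
    [0,0,0,0,1],
    [0,0,0,0,1],
  ],
)

```text
time: 10.25
tool_pos: [0.5786, 0.0312, 0.1104]
tool_rot: [0.754, 0.657, 0.001, -0.001]
contact_force: [10.1, 8.9, -23.5]
opening: 0.0439
grasp_force: 40.0
```

Run:
```python
from cell import manip
import cv2
s=manip.observe();print(s["contact_force"],s["wrist_torque"],s["tool_pos"])
f=manip.grab_frame("scene");cv2.imwrite("pics/s2.png",cv2.resize(f["color"][225:325,235:375],None,fx=5.5,fy=5.5,interpolation=cv2.INTER_CUBIC))
```

```text
[ 10.14057054   8.86874508 -23.45225649] [ 1.72582642 -2.55735606 -0.09823001] [0.57856555 0.03124762 0.11039985]
```

View pics/s2.png

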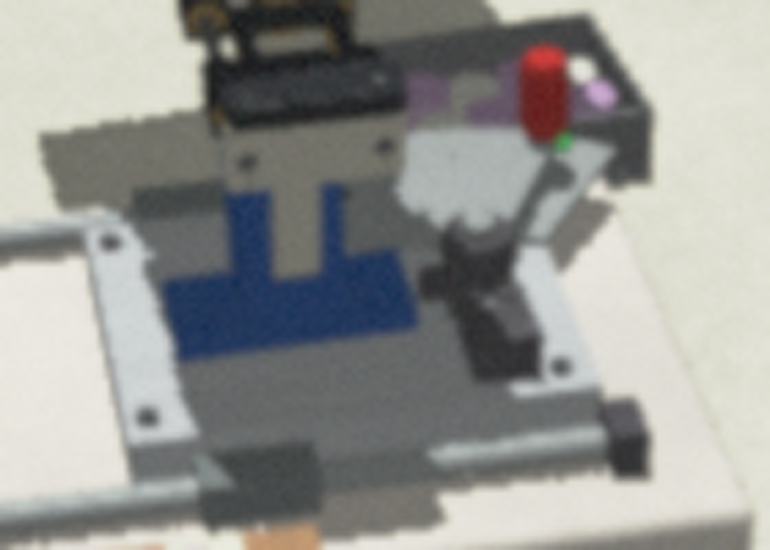

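The lever is at green and the tip is only about 0.03 rad because the arm complies. I'll push further the same way.

drive_tool(
  motion=[
    [-0.15,0,-0.1,0,1],
    [-0.15,0,-0.1,0,1],
    [0,0,0,0,1],
    [0,0,0,0,1],
  ],
)

```text
time: 10.63
tool_pos: [0.5781, 0.0283, 0.1122]
tool_rot: [0.754, 0.657, 0.001, -0.001]
contact_force: [11.6, 9.6, -26.2]
opening: 0.0437
grasp_force: 40.0
```

drive_tool(
  motion=[
    [0.2,0,-0.05,0,1],
    [0.2,0,-0.05,0,1],
    [0.2,0,-0.05,0,1],
    [0.2,0,-0.05,0,1],
    [0.2,0,-0.05,0,1],
    [0.1,0,-0.05,0,1],
    [0,0,0,0,1],
    [0,0,0,0,1],
  ],
)

```text
time: 11.3
tool_pos: [0.5792, 0.0356, 0.1152]
tool_rot: [0.754, 0.657, -0.002, 0.001]
contact_force: [8.3, -15.2, -21.5]
opening: 0.0438
grasp_force: 40.0
```

Run:
```python
from cell import manip
import cv2
f=manip.grab_frame("scene");cv2.imwrite("pics/s3.png",cv2.resize(f["color"][225:325,235:375],None,fx=5.5,fy=5.5,interpolation=cv2.INTER_CUBIC))
```

```text
(no output)
```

View pics/s3.png

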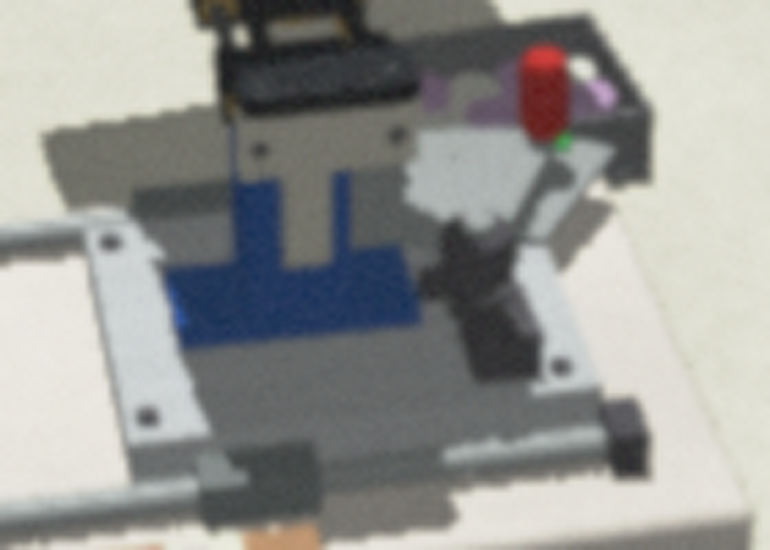

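Scene crop: the flange's lower edge runs from (185,347) to (420,322), so it is about level and slightly -y up. I'll measure the tilt in code from here.

```bash
cat > t.py <<'E'
from cell import manip
import pickle,sys
from h import *
def edge(f):
    h=cv2.cvtColor(f["color"],cv2.COLOR_BGR2HSV)
    m=((h[...,0]>105)&(h[...,0]<130)&(h[...,1]>130)).astype(np.uint8)
    m[:255]=0;m[300:]=0;m[:,:262]=0;m[:,318:]=0
    g=f["color"].astype(float); s=g[...,0]-g[...,2]   # blue-red, subpixel edge
    U=range(272,308);V=[]
    for u in U:
        vb=np.nonzero(m[:,u])[0].max();top=s[vb-4:vb-1,u].mean();bot=s[vb+4:vb+7,u].mean();th=(top+bot)/2
        v=vb-3
        while s[v,u]>th:v+=1
        V.append(v-1+(s[v-1,u]-th)/(s[v-1,u]-s[v,u]))
    k,b=np.polyfit(list(U),V,1); r=np.abs(V-np.polyval([k,b],list(U)));ok=r<1
    k,b=np.polyfit(np.array(U)[ok],np.array(V)[ok],1)
    a=np.radians(82);y=np.array([np.cos(a),np.sin(a),0]);x=np.array([y[1],-y[0],0]);S=np.array([.5785,.0345,.06]);Z=np.array([0,0,1.])
    M=f["world_to_cam"];R=M[:3,:3];c=-R.T@M[:3,3];P=[]
    for u in(272,308):
        p=cv2.undistortPoints(np.float64([[[u,k*u+b]]]),f["mtx"],f["dist"])[0,0];d=R.T@[p[0],p[1],1]
        q=c+d*((.024-(c-S)@x)/(d@x))-S;P.append((q@y,q[2]))
    (y0,z0),(y1,z1)=P;t=(z1-z0)/(y1-y0)
    print("tilt(+y up) %.3f  z@mid %.1f mm"%(np.arctan(t),1e3*(z0-t*y0)),"inl",ok.sum())
if __name__=="__main__":
    d=pickle.load(open("f0.pkl","rb"));edge(d["scene"])
    s=manip.observe();print(s["time"],s["tool_pos"],s["contact_force"]);edge(manip.grab_frame("scene"))
E
python3 t.py
```

```text
tilt(+y up) -0.016  z@mid 2.6 mm inl 32
11.35 [0.5791322  0.03561805 0.11523355] [  7.21454105 -14.58882935 -20.77950734]
tilt(+y up) -0.018  z@mid 6.0 mm inl 36
```

drive_tool(
  motion=[
    [0.2,0,-0.05,0,1],
    [0.2,0,-0.05,0,1],
    [0.2,0,-0.05,0,1],
    [0,0,0,0,1],
    [0,0,0,0,1],
  ],
)

```text
time: 11.82
tool_pos: [0.58, 0.0413, 0.1169]
tool_rot: [0.754, 0.657, -0.002, 0.001]
contact_force: [6.9, -17.1, -18.8]
opening: 0.0438
grasp_force: 40.0
```

```bash
python3 t.py
```

```text
tilt(+y up) -0.016  z@mid 2.6 mm inl 32
11.8167 [0.57995332 0.04129162 0.11692984] [  6.91522962 -17.09145636 -18.7946632 ]
tilt(+y up) -0.057  z@mid 7.6 mm inl 36
```

drive_tool(
  motion=[
    [0.15,0,-0.04,0,1],
    [0.15,0,-0.04,0,1],
    [0,0,0,0,1],
    [0,0,0,0,1],
  ],
)

```text
time: 12.2
tool_pos: [0.5804, 0.0441, 0.1177]
tool_rot: [0.754, 0.657, -0.002, 0.001]
contact_force: [7.5, -16.3, -19.4]
opening: 0.044
grasp_force: 40.0
```

```bash
python3 t.py
```

```text
tilt(+y up) -0.016  z@mid 2.6 mm inl 32
12.2 [0.58036798 0.04409494 0.11770689] [  7.51276342 -16.3066714  -19.42046398]
tilt(+y up) -0.077  z@mid 8.4 mm inl 36
```

drive_tool(
  motion=[
    [-0.25,0,-0.05,0,1],
    [-0.25,0,-0.05,0,1],
    [-0.25,0,-0.05,0,1],
    [-0.25,0,-0.05,0,1],
    [-0.25,0,-0.05,0,1],
    [-0.25,0,-0.05,0,1],
    [0,0,0,0,1],
    [0,0,0,0,1],
  ],
)

```text
time: 12.92
tool_pos: [0.5791, 0.0338, 0.1216]
tool_rot: [0.754, 0.657, 0.001, -0.001]
contact_force: [8.1, 11.9, -14.1]
opening: 0.0437
grasp_force: 40.0
```

```bash
python3 t.py
```

```text
tilt(+y up) -0.016  z@mid 2.6 mm inl 32
12.9167 [0.5790684  0.03379703 0.12158194] [  8.08673313  11.90874911 -14.14211067]
tilt(+y up) -0.002  z@mid 10.6 mm inl 36
```

drive_tool(
  motion=[
    [-0.2,0,-0.05,0,1],
    [-0.2,0,-0.05,0,1],
    [-0.2,0,-0.05,0,1],
    [0,0,0,0,1],
    [0,0,0,0,1],
  ],
)

```text
time: 13.38
tool_pos: [0.5782, 0.0279, 0.1231]
tool_rot: [0.754, 0.657, 0.001, -0.001]
contact_force: [6.6, 12.4, -13.3]
opening: 0.0436
grasp_force: 40.0
```

```bash
python3 t.py|tail -2
```

```text
13.3833 [0.5782436  0.02794857 0.12314183] [  6.63875042  12.35859116 -13.3116403 ]
tilt(+y up) 0.033  z@mid 11.7 mm inl 36
```

drive_tool(
  motion=[
    [0.25,0,-0.05,0,1],
    [0.25,0,-0.05,0,1],
    [0.25,0,-0.05,0,1],
    [0.25,0,-0.05,0,1],
    [0.25,0,-0.05,0,1],
    [0.25,0,-0.05,0,1],
    [0.25,0,-0.05,0,1],
    [0,0,0,0,1],
  ],
)

```text
time: 14.1
tool_pos: [0.5803, 0.0414, 0.1265]
tool_rot: [0.754, 0.657, -0.001, 0.001]
contact_force: [5.5, -11.9, -12.4]
opening: 0.0438
grasp_force: 40.0
```

```bash
python3 t.py|tail -2
```

```text
14.1 [0.58027466 0.041395   0.12654428] [  5.49680993 -11.90454059 -12.42443512]
tilt(+y up) -0.056  z@mid 14.3 mm inl 36
```

drive_tool(
  motion=[
    [-0.25,0,-0.06,0,1],
    [-0.25,0,-0.06,0,1],
    [-0.25,0,-0.06,0,1],
    [-0.25,0,-0.06,0,1],
    [-0.25,0,-0.06,0,1],
    [-0.25,0,-0.06,0,1],
    [-0.25,0,-0.06,0,1],
    [0,0,0,0,1],
  ],
)

```text
time: 14.82
tool_pos: [0.5782, 0.0266, 0.1316]
tool_rot: [0.754, 0.657, 0.001, -0.0]
contact_force: [4.6, 5.0, -5.8]
opening: 0.0436
grasp_force: 40.0
```

```bash
python3 t.py|tail -2
```

```text
14.8167 [0.57822475 0.02664127 0.1315827 ] [ 4.57057097  5.02643377 -5.75484478]
tilt(+y up) 0.067  z@mid 18.5 mm inl 36
```

drive_tool(
  motion=[
    [0.25,0,-0.06,0,1],
    [0.25,0,-0.06,0,1],
    [0.25,0,-0.06,0,1],
    [0.25,0,-0.06,0,1],
    [0.25,0,-0.06,0,1],
    [0.25,0,-0.06,0,1],
    [0,0,0,0,1],
  ],
)

```text
time: 15.45
tool_pos: [0.5796, 0.0405, 0.1354]
tool_rot: [0.753, 0.657, -0.001, 0.0]
contact_force: [-1.2, -6.5, -2.4]
opening: 0.044
grasp_force: 40.0
```

```bash
python3 t.py|tail -2
```

```text
15.45 [0.57956485 0.04046384 0.13544202] [-1.18058876 -6.50673227 -2.39605688]
tilt(+y up) 0.033  z@mid 22.2 mm inl 36
```

drive_tool(
  motion=[
    [0.15,0,0,0,1],
    [0.15,0,0,0,1],
    [0,0,0,0,1],
    [0,0,0,0,1],
  ],
)

```text
time: 15.83
tool_pos: [0.58, 0.043, 0.1354]
tool_rot: [0.754, 0.657, -0.001, 0.0]
contact_force: [-1.0, -6.5, -2.0]
opening: 0.0436
grasp_force: 40.0
```

```bash
python3 t.py|tail -2
```

```text
15.8333 [0.58001063 0.0429712  0.13538601] [-1.02799296 -6.47215559 -2.02239171]
tilt(+y up) 0.007  z@mid 22.3 mm inl 36
```

drive_tool(
  motion=[
    [0.15,0,0,0,1],
    [0,0,0,0,1],
    [0,0,-0.3,0,1],
    [0,0,-0.4,0,1],
    [0,0,-0.4,0,1],
    [-0.3,0,0,0,1],
    [-0.3,0,0,0,1],
    [0,0,0,0,1],
  ],
)

```text
time: 16.55
tool_pos: [0.5796, 0.0391, 0.1463]
tool_rot: [0.754, 0.657, -0.0, -0.0]
contact_force: [0.1, -0.2, -2.8]
opening: 0.0437
grasp_force: 40.0
```

```bash
python3 t.py|tail -2
python3 - <<'E'
from cell import manip
import cv2
f=manip.grab_frame("scene");cv2.imwrite("pics/s4.png",cv2.resize(f["color"][225:325,235:375],None,fx=5.5,fy=5.5,interpolation=cv2.INTER_CUBIC))
E
```

```text
16.55 [0.5795626  0.03912466 0.14626999] [ 0.13282308 -0.19978039 -2.79538696]
tilt(+y up) 0.002  z@mid 33.2 mm inl 36
```

View pics/s4.png

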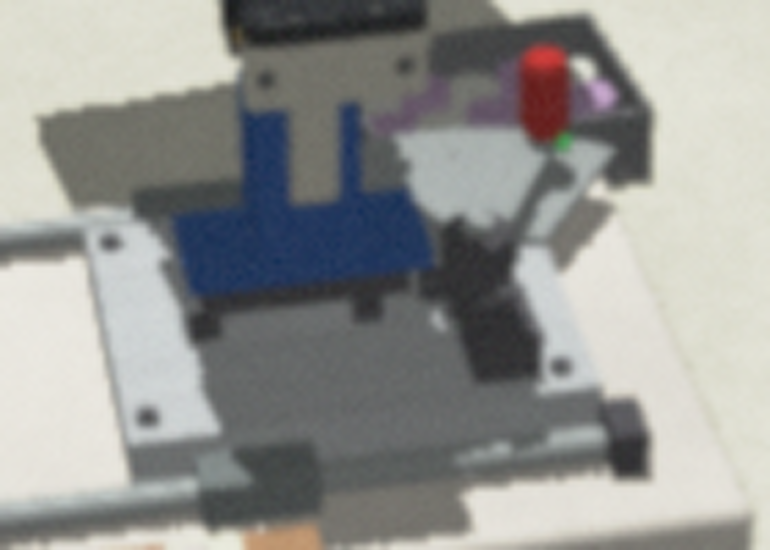

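The nest hangs free and level with the slot visible below it. The force reading is about its weight, and the lever is still at green. I'll let it settle and hand in.

drive_tool(
  motion=[
    [0,0,0,0,1],
    [0,0,0,0,1],
    [0,0,0,0,1],
    [0,0,0,0,1],
  ],
)

```text
time: 16.98
tool_pos: [0.5797, 0.0395, 0.1464]
tool_rot: [0.754, 0.657, -0.0, -0.0]
contact_force: [0.0, 0.6, -3.1]
opening: 0.0438
grasp_force: 40.0
```

```bash
python3 -c "
from cell import manip
print(manip.hand_in())"
```

```text
the job is handed in; nothing more can be done
None
```

I handed the job in at about 17 s, but no verdict came back: the lever is in the green notch, and the nest was rocked free and is held still and level, its tongue about 1 cm above the plate.

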